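Cover the sauce pots from the stack of lids and nest the label tents

ROBOT

A 7-joint arm with a two-finger parallel gripper is mounted at the origin on the work surface. World frame = base frame: x ahead of the robot, y to its left, z up, the work surface at z = 0. Lengths are in m, angles in rad, forces in N, time in s.
With the tool pointing down it reaches from about 0.35 to 0.9 m from the base axis. Payload 7.2 kg.
Tool frame: the origin (TCP) lies between the finger pads; the fingertips stand 14 mm ahead of it and the grasp point (between the pads) lies 5 mm behind it; z points along the fingers, y is the direction in which the jaws open and shut (so a half turn about z gives the same grasp; the last joint's range is limited). The gripper opens to 85 mm and grips with 20 to 120 N. Pads are 22 mm wide; open, the fingers measure 114 mm over their backs; the gripper's body (76 mm by 85 mm) begins 54 mm behind the grasp point. The pads swing forward as they close: fully open they stand 13 mm farther back than shut.
Start: joints at [1.11, 0.411, -0.013, 1.596, 0.006, 1.134, -0.082], TCP at [0.239, -0.577, 0.245] pointing down, gripper open.
Joint ranges: [-2.95, 2.95], [-0.29, 1.99], [-1.47, 1.44], [0.14, 2.54], [-1.03, 4.17], [0.13, 1.85], [-2.86, 2.86]. Speed limits (rad/s): [2.39, 2.39, 3.01, 3.01, 3.14, 3.14, 3.14].

INTERFACE

Orientations are given as a rotation vector (axis times angle).
In Python, from rig import env gives the robot as it stands.
- The arm moves only by the tool servo_tool, never from a script. Its argument "targets" is a list of rows, each a list of 7 numbers: the closure in counts, from 0 (fully open) to 255 (shut), then the shift along the tool's x, y, z in mm, then the turn, a rotation vector about the tool's x, y, z in degrees. In form: [[fingers, x, y, z, wx, wy, wz], ...]. A call has 1 to 10 rows; each row is the pose to reach, as a shift and turn from the pose commanded when the call began, along the tool's axes at that moment; what a row does not reach only later rows make up. A row lasts 1/8 s, in which the tool goes at most 62.5 mm and 10.7 degrees, less where a joint would pass 70% of its speed; a pose out of reach is approached as far as the arm can. A call with a gripper value outside its range is refused whole. The fingers move at their own pace and stop on an object; the grip force is fixed at half the most. Time passes only in rows, so rows that repeat a pose let the fingers close. It gives the time, the measured TCP pose, the force and the opening at its end, in the units of the state.
- env.sense(): the state, without advancing time (a new reading comes with each control period).
- env.grab_frame(name): name is "scene" or "top" or "wrist"; returns a dict with "pixels" (480x640x3 uint8, red, green, blue), "z_map" (480x640 float32, m along the optical axis (not along the pixel's ray), 0 where there is no reading), "fx", "fy", "cx", "cy" (pixels), "position" and "attitude" of the camera in the world; the wrist camera has in their place "hand_eye" (4x4, takes a point from camera to tool coordinates, whose origin is the TCP and whose axes are the flange's). Camera axes: x right, y down, z forward; pixel columns grow to the right and rows downward; lengths in m; the calibration is good to about 2 mm. A picture is of the moment at which its call begins: read the wrist's pose just before it.
- env.job_done(): hands the job in, once; it reports no verdict.
Trained networks look in a picture, given as the dict that the camera call returned (one of the last four; its "shot" number tells which), for a name from the list of things; names that differ only in an ending like _2 or _b are one class to them, and where a whole thing is asked for, a point or a joint stands for the part that bears it (a point fixed in the world has none). Each returns a list of dicts, best first, with "p" (0 to 1); they miss things now and then, are a little off and sometimes report something else, mostly with a low value. They report only what shows in the picture. A call takes as long as a camera call. They do not tell look-alikes from the thing itself.
- env.find_in(picture, target): "bbox" ([left, top, right, bottom] in pixels, round what is visible of it).
The state is a dict: "time_s": time; "qpos": joint angles; "qvel": joint speeds; "joint_efforts": joint torques, N m; "position": TCP position; "ee_rot": TCP orientation; "wrist_force": force on the tool from outside, world axes, zero at the start; "torque": the same for the moment, N m; "gripper_width": opening from 0.0 (shut) to 1.0 (fully open).
Only numpy, scipy, OpenCV 4.12 (cv2) and the standard library are available. Lean on these libraries where they do the work, as an engineer would, in place of code of your own. Each camera call takes 0.05 s, during which the arm holds its last target. There are 200 camera calls.

TASK

Set up the self-service sauce corner: take the pile on the black tray apart from the top, nest the long label tent squarely over the short one standing on the counter so that it sits fully down, ridge on ridge and evenly centred, and cover every pot with the lid of its own size, fully down over the rim and level. Lower the lids rather than dropping them, and leave the tray of tumblers where it is.

Things in the scene. Friction and masses are not known exactly. Their poses are not given: they have to be found in the camera images.
- lid_large: Largest of 3 round steel lids, an upturned can 150 mm wide, 28 high; top plate 4 thick, skirt 3 thick, 24 deep inside. Upright black knob amid the top, 20 mm wide, from 28 to 50 mm above the origin: grip it from above. Origin: centre of the skirt's lower edge, z up. Under 0.45 kg. At the foot of the pile, on a fixed black tray (floor 6 mm high). 8 mm play round its pot; seated, its origin is 36 mm above the pot's.
- lid_medium: Middle of 3 round steel lids, an upturned can 126 mm wide, 28 high; top plate 4 thick, skirt 3 thick, 24 deep inside. Upright black knob amid the top, 20 mm wide, from 28 to 50 mm above the origin: grip it from above. Origin: centre of the skirt's lower edge, z up. Under 0.45 kg. At first on the large lid, hiding its knob. 8 mm play round its pot; seated, its origin is 36 mm above the pot's.
- lid_small: Smallest of 3 round steel lids, an upturned can 102 mm wide, 28 high; top plate 4 thick, skirt 3 thick, 24 deep inside. Upright black knob amid the top, 20 mm wide, from 28 to 50 mm above the origin: grip it from above. Origin: centre of the skirt's lower edge, z up. Under 0.45 kg. At first on the medium lid, hiding its knob. 8 mm play round its pot; seated, its origin is 36 mm above the pot's.
- tent_long: Long label tent, dark grey steel, 60 mm long: two 45-degree legs, 54 mm wide, 3 thick, meeting in a straight ridge 40 mm above the feet, 76 mm over the feet (y). Origin: midway between the feet at their lower edge; x along the ridge, z up. At first on top of the pile, over the small lid's knob. Grip its two end edges near the ridge, closing along the ridge (60 mm). Under 0.2 kg.
- tent_short: Short label tent, like the long one but 42 mm long: two 45-degree legs, 54 mm wide, 3 thick, meeting in a straight ridge 40 mm above the feet, 76 mm over the feet (y). Origin: midway between the feet at their lower edge; x along the ridge, z up. Stands loose on the counter, 0.1 kg. Nested on it, the long tent's origin is 4 mm higher and it overhangs 9 mm at each end.
- pot_small: The smallest of three empty white ceramic pots, open at the top: a round cup of outer diameter 80 mm at the rim, 60 mm high, wall 4 mm. Fixed to the counter. Origin: centre of its underside, on the counter; z up. The rim is 60 mm above the origin.
- pot_medium: The middle-sized of three empty white ceramic pots, open at the top: a round cup of outer diameter 104 mm at the rim, 60 mm high, wall 4 mm. Fixed to the counter. Origin: centre of its underside, on the counter; z up. The rim is 60 mm above the origin.
- pot_large: The largest of three empty white ceramic pots, open at the top: a round cup of outer diameter 128 mm at the rim, 60 mm high, wall 4 mm. Fixed to the counter. Origin: centre of its underside, on the counter; z up. The rim is 60 mm above the origin.
- glass_tray: Small black tray, 85 mm by 340 mm, with five upturned glass tumblers 100 mm high on it (one rigid piece), beyond the pots; to be left alone. Origin: centre of its underside, x across it.
Mind the look-alikes: they are no part of the job. Leave any pink or red look-alike of the lid_large alone.

How it is judged:
At the end, for the whole second after the job is handed in: Lids at rest on the pots of their size: centres within 12 mm, lid origin 31-40 mm above the pot's, tilt < 0.08 rad. Long tent at rest on the short one, which stands on the counter: origins within 10 mm level and 1-8 mm in height, ridges and tilts within 0.1 rad (horizontal distance between lid_small and pot_small below 0.012 m and z of lid_small in the frame of pot_small between 0.031 and 0.04 m and angle between each of lid_small, lid_medium, lid_large's own z axis and vertical below 0.08 rad and linear speed of each of lid_small, lid_medium, lid_large, tent_long, tent_short below 0.02 m/s and horizontal distance between lid_medium and pot_medium below 0.012 m and z of lid_medium in the frame of pot_medium between 0.031 and 0.04 m and horizontal distance between lid_large and pot_large below 0.012 m and z of lid_large in the frame of pot_large between 0.031 and 0.04 m and horizontal distance between tent_long and tent_short below 0.01 m and z of tent_long in the frame of tent_short between 0.001 and 0.008 m and angle between the x axis of tent_long and the x axis of tent_short, either way round below 0.1 rad and angle between each of tent_long, tent_short's own z axis and vertical below 0.1 rad and height (world z) of tent_short below 0.006 m); the robot touches nothing.
It fails at once if the small lid is dropped onto its pot (faster than 0.7 m/s close above it) (horizontal distance between lid_small and pot_small below 0.02 m and z of lid_small in the frame of pot_small below 0.06 m and linear speed of lid_small above 0.7 m/s).
It fails at once if the medium lid is dropped onto its pot (faster than 0.7 m/s close above it) (horizontal distance between lid_medium and pot_medium below 0.02 m and z of lid_medium in the frame of pot_medium below 0.06 m and linear speed of lid_medium above 0.7 m/s).
It fails at once if the large lid is dropped onto its pot (faster than 0.7 m/s close above it) (horizontal distance between lid_large and pot_large below 0.02 m and z of lid_large in the frame of pot_large below 0.06 m and linear speed of lid_large above 0.7 m/s).
It fails at once if the tray of tumblers is moved more than 30 mm (distance of glass_tray from where it was at the start of the episode above 0.03 m).
It also fails if it takes over 112 s, if anything falls off the work surface, if the arm or the gripper's body presses on something with over 40 N, if the wrist force passes 120 N, or if a joint passes its speed limit or range.

## Working session

There is one attempt and no reset: what is moved stays moved. The work goes in short steps, Python scripts to look and compute and a tool call to move; the robot and the scene stay as the last step left them, time stands still between calls to the robot, and variables do not carry over. Pictures are saved under pics/ and viewed, about 12 in all and at most 16, crops included, and the job is handed in when it is done.

Besides the shell and the picture viewer there is one more tool, called after ">>>" as name(argument=value, ...), one argument or row to a line, values as JSON. servo_tool: Moves the arm, as the interface text tells. Its arguments: {"type":"object","properties":{"targets":{"type":"array"}},"required":["targets"]}

```bash
mkdir -p pics; ls; cat > h.py <<'E'
import numpy as np, cv2
from scipy.spatial.transform import Rotation as R
from rig import env
def rot(a):
    a=np.array(a,float)
    if a.shape==(3,3): return a
    return R.from_rotvec(a).as_matrix() if a.size==3 else R.from_quat(a).as_matrix()
def grab(n):
    s=env.sense(); f=env.grab_frame(n)
    if n=="wrist":
        T=np.eye(4);T[:3,:3]=rot(s["ee_rot"]);T[:3,3]=s["position"];T=T@np.array(f["hand_eye"])
    else:
        T=np.eye(4);T[:3,:3]=rot(f["attitude"]);T[:3,3]=f["position"]
    f["T"]=T
    z=f["z_map"];v,u=np.mgrid[:480,:640]
    P=np.stack([(u-f["cx"])/f["fx"]*z,(v-f["cy"])/f["fy"]*z,z],-1)@T[:3,:3].T+T[:3,3]
    P[z==0]=np.nan; f["P"]=P
    return f
def save(f,name,box=None,scale=1):
    im=f["pixels"][:,:,::-1]
    if box: im=im[box[1]:box[3],box[0]:box[2]]
    if scale!=1: im=cv2.resize(im,None,fx=scale,fy=scale,interpolation=cv2.INTER_CUBIC)
    cv2.imwrite("pics/"+name+".png",im)
NAMES=["lid_large","lid_medium","lid_small","tent_long","tent_short","pot_small","pot_medium","pot_large","glass_tray"]
E
python3 - <<'E'
from h import *
s=env.sense();print(s)
for n in ["scene","top"]:
    f=grab(n);save(f,n);print(n,f["T"].round(3).tolist(),f["fx"])
    for k in NAMES:
        for d in env.find_in(f,k)[:4]:
            b=np.array(d["bbox"]).round().astype(int);u,v=(b[0]+b[2])//2,(b[1]+b[3])//2
            print(k,round(d["p"],2),b.tolist(),f["P"][v,u].round(3))
E
```

```text
pics
{'time_s': 0.0, 'qpos': array([ 1.10981306,  0.41192164, -0.0127357 ,  1.5970477 ,  0.00556232,
        1.13428617, -0.08222355]), 'qvel': array([-1.71584755e-03, -3.66901212e-04, -3.19249657e-04,  2.26390992e-04,
       -5.93621899e-05, -2.43287725e-04, -2.48988569e-04]), 'joint_efforts': array([-1.18094948e-03, -6.00613689e+01,  6.81749023e-01, -2.99404353e+01,
        1.39280601e-02,  1.05757179e-02, -1.22836815e-05]), 'position': array([ 0.23903113, -0.57697298,  0.24443787]), 'ee_rot': array([-3.07964896e+00, -6.12726000e-01,  6.08996643e-04]), 'wrist_force': array([-0.03896843, -0.52533401, -0.01847221]), 'torque': array([-0.03521974,  0.01975359, -0.06101473]), 'gripper_width': 0.9982369480604513}
scene [[-0.718, 0.497, -0.488, 1.125], [0.696, 0.502, -0.514, 0.595], [-0.011, -0.708, -0.706, 0.872], [0.0, 0.0, 0.0, 1.0]] 439.4776132610403
lid_large 0.85 [197, 188, 252, 230] [ 0.683 -0.269  0.029]
lid_large 0.84 [372, 206, 429, 249] [0.386 0.131 0.031]
lid_large 0.83 [286, 141, 331, 174] [ 0.341 -0.285  0.027]
lid_large 0.77 [304, 189, 356, 223] [ 0.472 -0.052  0.045]
lid_m
[... 837 characters left out ...]

lid_large 0.74 [396, 182, 455, 239] [ 0.663 -0.281  0.048]
lid_large 0.63 [231, 297, 292, 358] [0.376 0.124 0.05 ]
lid_medium 0.72 [330, 278, 380, 331] [ 0.43  -0.1    0.124]
lid_small 0.68 [334, 283, 377, 326] [ 0.43  -0.1    0.124]
tent_long 0.87 [335, 284, 376, 320] [ 0.434 -0.1    0.126]
tent_long 0.32 [461, 255, 493, 278] [ 0.524 -0.41   0.035]
tent_short 0.57 [461, 255, 493, 276] [ 0.526 -0.411  0.033]
pot_small 0.79 [343, 199, 375, 235] [ 0.652 -0.12   0.007]
pot_medium 0.57 [120, 246, 167, 291] [0.523 0.427 0.005]
pot_large 0.67 [227, 192, 282, 243] [0.652 0.148 0.007]
pot_large 0.53 [460, 253, 494, 276] [ 0.529 -0.411  0.031]
glass_tray 0.57 [230, 136, 364, 179] [0.783 0.035 0.106]
```

View pics/top.png

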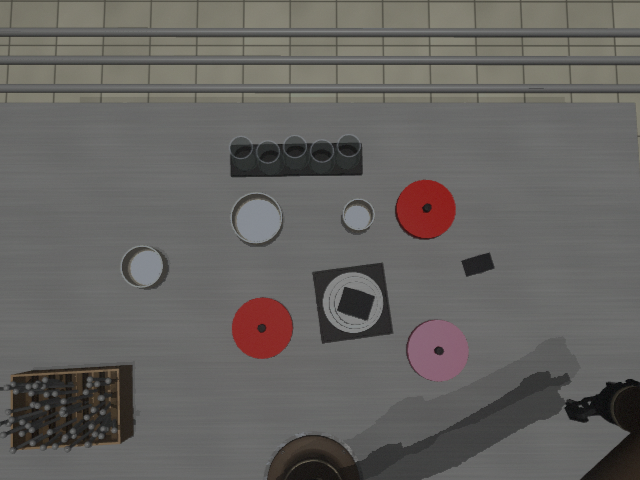

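View pics/scene.png

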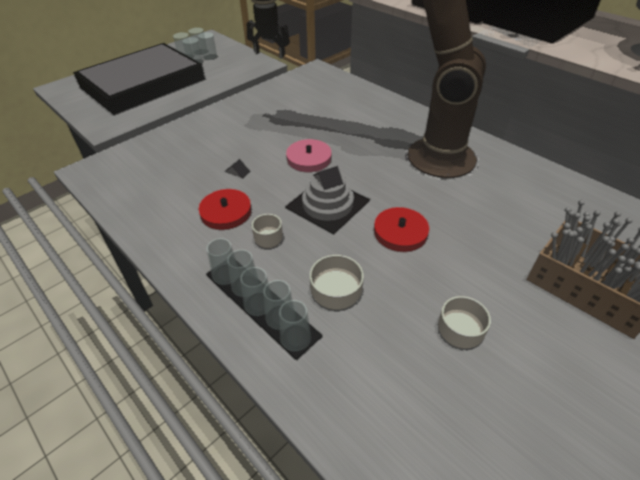

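The top view shows the steel pile on the tray at (353,303) with the dark tent on it at (356,303), and the short tent at (478,264). The pots are at (257,218) large, (358,214) small and (144,267) medium. Look-alikes for the large lid are the red lids at (263,327) and (426,209) and the pink one at (438,350). I choose the grey pile on the black tray.

```bash
python3 - <<'E'
from h import *
from scipy.optimize import least_squares
f=grab("top");P=f["P"].reshape(-1,3)
print("bad", np.isnan(P).any(1).sum())
def circ(Q,r):
    c0=(Q.min(0)+Q.max(0))/2
    g=least_squares(lambda c:np.hypot(*(Q-c[:2]).T)-c[2],[*c0,r],loss="soft_l1",f_scale=.002)
    return g.x,np.abs(g.fun).mean()
for n,c,r in [("small",(.652,-.125),.040),("med",(.523,.427),.052),("large",(.652,.144),.064)]:
    d=np.hypot(P[:,0]-c[0],P[:,1]-c[1]);m=(d<r+.025)&(P[:,2]>.050)&(P[:,2]<.075)
    Q=P[m]; print(n,m.sum(),circ(Q[:,:2],r-.002),np.median(Q[:,2]))
# pile
c=(.43,-.1)
d=np.hypot(P[:,0]-c[0],P[:,1]-c[1])
for z,r in [(.034,.075),(.062,.063),(.09,.051)]:
    m=(d<.1)&(abs(P[:,2]-z)<.006);Q=P[m][:,:2]
    # outer boundary = hull
    h=cv2.convexHull(Q.astype(np.float32))[:,0]
    print(z,m.sum(),circ(h,r),np.median(P[m][:,2]))
for n,c,z0 in [("long",(.432,-.1),.097),("short",(.527,-.411),.006)]:
    d=np.hypot(P[:,0]-c[0],P[:,1]-c[1]);m=(d<.06)&(P[:,2]>z0);Q=P[m]
    print(n,m.sum(),Q[:,2].max(),cv2.minAreaRect(Q[:,:2].astype(np.float32)*1000))
    t=Q[Q[:,2]>Q[:,2].max()-.008]; mu=t[:,:2].mean(0);w,V=np.linalg.eigh(np.cov(t[:,:2].T))
    print(" ridge",mu,np.degrees(np.arctan2(V[1,1],V[0,1])),np.sqrt(w),len(t))
f["pixels"].shape;save(f,"crop",(300,230,520,370),3.5)
E
```

```text
bad 1276
small 187 (array([ 0.65057695, -0.11408735,  0.03776622]), np.float64(0.0010895662285486814)) 0.05957241987400952
med 301 (array([0.52379064, 0.41437064, 0.04977872]), np.float64(0.0012883241763560155)) 0.05876338163038297
large 306 (array([0.64263463, 0.13744427, 0.06158999]), np.float64(0.0011399662554381364)) 0.05917570665849792
0.034 722 (array([ 0.43562765, -0.10023592,  0.07431312]), np.float64(0.00025302831909576124)) 0.034490603456537094
0.062 631 (array([ 0.43476166, -0.10320075,  0.06232093]), np.float64(0.0003129713859721345)) 0.06230243479985287
0.09 655 (array([ 0.43294837, -0.1033997 ,  0.05021633]), np.float64(0.0004011328411980668)) 0.09096932646546896
long 735 0.13465552627624566 ((426.8275146484375, -103.75770568847656), (85.20857238769531, 81.5827407836914), 59.1752815246582)
 ridge [ 0.43226207 -0.10371483] 161.58245679957832 [0.00381315 0.0174268 ] 89
short 521 0.046191030771102426 ((526.635498046875, -406.70074462890625), (112.75650787353516, 106.77085876464844), 58.36408233642578)
 ridge [ 0.52995341 -0.41856529] -160.3793657107444 [0.00394232 0.01180606] 54
```

View pics/crop.png

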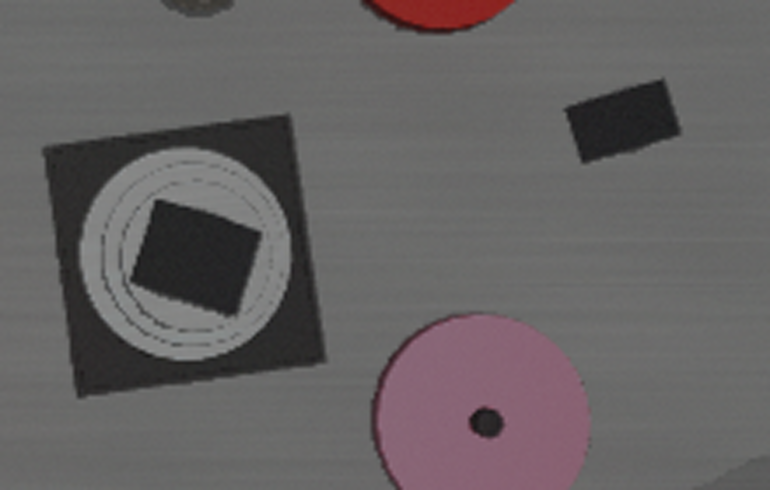

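The crop confirms the choice: the dark long tent (crop 195,257) stands on three grey concentric lids on the black tray. Its ridge runs at about 162°, and the short tent's (crop 623,120) at about 18°.

```bash
cat >> h.py <<'E'
def plan(x,y,z,yaw):
    "yaw: world angle (deg, mod 180) wanted for tool y"
    s=env.sense();M=rot(s["ee_rot"]);p=np.array(s["position"])
    best=None
    for a in (np.radians(yaw),np.radians(yaw)+np.pi):
        Y=np.array([np.cos(a),np.sin(a),0]);Z=np.array([0,0,-1.]);X=np.cross(Y,Z)
        D=R.from_matrix(M.T@np.stack([X,Y,Z],1)).as_rotvec(degrees=True)
        if best is None or np.linalg.norm(D)<np.linalg.norm(best): best=D; alt=None
        print("  shift",(M.T@(np.array([x,y,z])-p)*1000).round(1),"turn",D.round(1),"q7",round(float(s["qpos"][6]),2))
def st():
    s=env.sense();M=rot(s["ee_rot"]);print("t",s["time_s"],"p",np.round(s["position"],4),"yawY",np.degrees(np.arctan2(M[1,1],M[0,1])).round(1),"tilt",np.degrees(np.arccos(-M[2,2])).round(2),"F",np.round(s["wrist_force"],1),"w",round(s["gripper_width"],3),"q",np.round(s["qpos"],2))
E
python3 - <<'E'
from h import *
st();plan(.432,-.104,.30,161.6)
E
```

```text
t 1.05 p [ 0.2392 -0.5774  0.2453] yawY -67.5 tilt 0.0 F [-0.5 -0.3 -0. ] w 1.0 q [ 1.11  0.41 -0.01  1.6   0.01  1.13 -0.08]
  shift [ 359.3 -363.6  -54.7] turn [  0.   -0.  130.9] q7 -0.08
  shift [ 359.3 -363.6  -54.7] turn [  0.    0.  -49.1] q7 -0.08
```

>>> servo_tool(
  targets=[
    [0, 359, -364, -55, 0, 0, -49],
    [0, 359, -364, -55, 0, 0, -49],
    [0, 359, -364, -55, 0, 0, -49],
    [0, 359, -364, -55, 0, 0, -49],
    [0, 359, -364, -55, 0, 0, -49],
    [0, 359, -364, -55, 0, 0, -49],
    [0, 359, -364, -55, 0, 0, -49],
    [0, 359, -364, -55, 0, 0, -49],
    [0, 359, -364, -55, 0, 0, -49],
    [0, 359, -364, -55, 0, 0, -49],
  ],
)

```text
time_s: 2.3
position: [0.4317, -0.1034, 0.3004]
ee_rot: [2.547, 1.838, -0.0]
wrist_force: [-0.8, 0.2, 0.5]
gripper_width: 0.998
```

```bash
cat >> h.py <<'E'
def tent(f,c,base,rad=.06):
    P=f["P"];px=f["pixels"].astype(int)
    m=(np.hypot(P[...,0]-c[0],P[...,1]-c[1])<rad)&(P[...,2]>base+.012)&(P[...,2]<base+.05)&(px.max(-1)<95)
    k,lab,stt,_=cv2.connectedComponentsWithStats(m.astype(np.uint8))
    m=lab==1+np.argmax(stt[1:,4]); m=cv2.erode(m.astype(np.uint8),np.ones((3,3)))>0
    Q=P[m]
    from scipy.optimize import least_squares
    best=None
    for y0 in np.radians(np.arange(0,180,30)):
        def fun(p):
            v=-(Q[:,0]-p[0])*np.sin(p[2])+(Q[:,1]-p[1])*np.cos(p[2])
            return p[3]-abs(v)-Q[:,2]
        g=least_squares(fun,[*Q[:,:2].mean(0),y0,base+.04],loss="soft_l1",f_scale=.002)
        if best is None or g.cost<best.cost: best=g
    p=best.x; d=np.array([np.cos(p[2]),np.sin(p[2])])
    s=(Q[:,:2]-p[:2])@d; lo,hi=np.percentile(s,[.5,99.5]); v=(Q[:,:2]-p[:2])@[-d[1],d[0]]
    ctr=p[:2]+d*(lo+hi)/2
    print("tent n",len(Q),"centre",ctr.round(4),"yaw",np.degrees(p[2]).round(1),"ridge z",p[3].round(4),"len",(hi-lo).round(4),"width",np.percentile(v,[.5,99.5]).round(4),"res",np.abs(best.fun).mean().round(4))
    return ctr,np.degrees(p[2])
E
python3 - <<'E'
from h import *
f=grab("wrist");save(f,"w1");st()
c,y=tent(f,(.432,-.104),.09)
plan(*c,.111,y)
E
```

```text
t 2.35 p [ 0.4312 -0.1047  0.3001] yawY -18.5 tilt 0.04 F [-0.5 -0.3  0.1] w 1.0 q [ 0.61  0.08 -0.51  1.9   0.04  1.17 -0.24]
tent n 3659 centre [ 0.4341 -0.1027] yaw -18.1 ridge z 0.1308 len 0.0572 width [-0.0267  0.0274] res 0.0006
  shift [  3.    2.1 189.1] turn [-0.   0.  -0.5] q7 -0.24
  shift [  3.    2.1 189.1] turn [1.000e-01 0.000e+00 1.795e+02] q7 -0.24
```

View pics/w1.png

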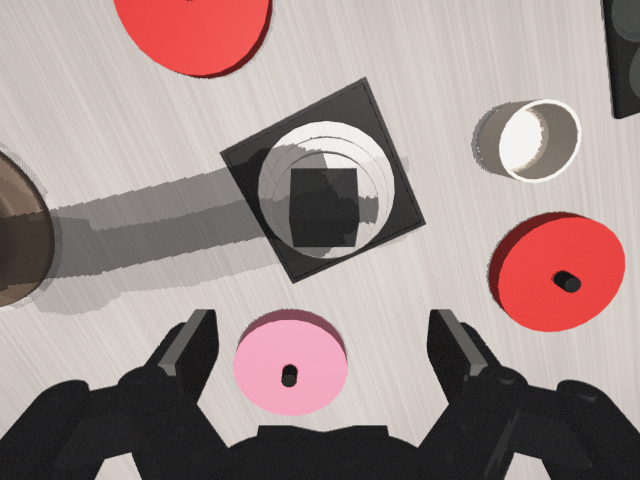

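The wrist view shows the tent square to the jaws at (323,207), with no obstacle between the fingers. I go down and grip.

>>> servo_tool(
  targets=[
    [0, 3, 2, 50, 0, 0, 0],
    [0, 3, 2, 100, 0, 0, 0],
    [0, 3, 2, 140, 0, 0, 0],
    [0, 3, 2, 165, 0, 0, 0],
    [0, 3, 2, 180, 0, 0, 0],
    [0, 3, 2, 189, 0, 0, 0],
    [0, 3, 2, 189, 0, 0, 0],
    [120, 3, 2, 189, 0, 0, 0],
    [120, 3, 2, 189, 0, 0, 0],
    [120, 3, 2, 189, 0, 0, 0],
  ],
)

```text
time_s: 3.6
position: [0.4351, -0.1018, 0.1124]
ee_rot: [2.548, 1.834, 0.002]
wrist_force: [-1.6, -0.5, 5.4]
gripper_width: 0.683
```

>>> servo_tool(
  targets=[
    [150, 0, 0, 0, 0, 0, 0],
    [150, 0, 0, 0, 0, 0, 0],
    [150, 0, 0, 0, 0, 0, 0],
    [150, 0, 0, -10, 0, 0, 0],
    [150, 0, 0, -30, 0, 0, 0],
    [150, 0, 0, -60, 0, 0, 0],
    [150, 0, 0, -100, 0, 0, 0],
    [150, 0, 0, -100, 0, 0, 0],
  ],
)

```text
time_s: 4.6
position: [0.4362, -0.1017, 0.2146]
ee_rot: [2.545, 1.833, 0.006]
wrist_force: [0.2, 0.1, -1.1]
gripper_width: 0.682
```

```bash
python3 - <<'E'
from h import *
st()
f=grab("wrist");save(f,"w2")
plan(.527,-.41,.22,18.5)
g=grab("top")
tent(g,(.527,-.411),0)
E
```

```text
t 4.6 p [ 0.4362 -0.1017  0.2146] yawY -18.5 tilt 0.36 F [ 0.2  0.1 -1.1] w 0.682 q [ 0.59  0.18 -0.53  2.02  0.11  0.96 -0.31]
  shift [-263.3  185.    -6.4] turn [  0.2   0.1 -37. ] q7 -0.31
  shift [-263.3  185.    -6.4] turn [ 1.00e-01 -2.00e-01  1.43e+02] q7 -0.31
tent n 251 centre [ 0.5308 -0.4208] yaw 16.6 ridge z 0.0406 len 0.0353 width [-0.0223  0.0237] res 0.0029
```

View pics/w2.png

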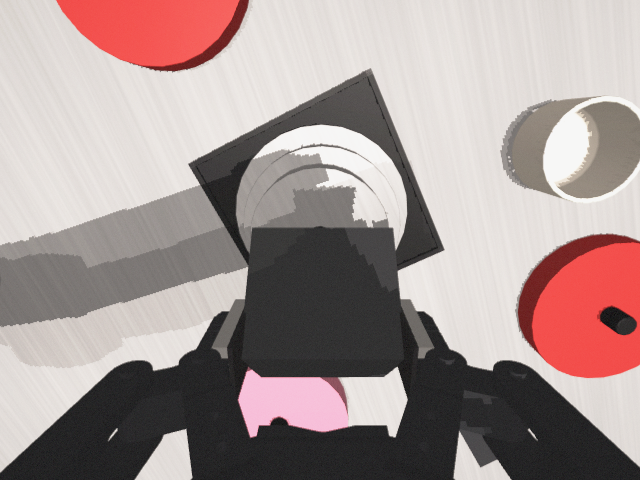

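The tent is held squarely. Next I measure its pose in the hand and where the camera sits.

```bash
cat >> h.py <<'E'
def held(f):
    s=env.sense();p=np.array(s["position"])
    P=f["P"]
    m=np.isfinite(P).all(-1)&(np.linalg.norm(np.nan_to_num(P)-p,axis=-1)<.05)
    g=dict(f);g["P"]=np.where(m[...,None],P,np.nan)
    # crop away the fingers (dark): limit along tool y
    M=rot(s["ee_rot"]); L=(P-p)@M
    g["P"]=np.where(((abs(L[...,1])<.028)&m)[...,None],P,np.nan)
    c,y=tent(g,p[:2],p[2]-.022)
    print(" tool-frame offset mm",(M.T@np.r_[c-p[:2],0]*1000).round(1)); return c,y
E
python3 - <<'E'
from h import *
f=grab("wrist");print(np.round(f["hand_eye"],3));held(f);st()
E
```

```text
[[ 0.    -0.95  -0.311  0.08 ]
 [ 1.     0.     0.     0.001]
 [-0.    -0.311  0.95  -0.129]
 [ 0.     0.     0.     1.   ]]
tent n 15925 centre [ 0.4332 -0.1026] yaw -18.5 ridge z 0.23 len 0.055 width [-0.0253  0.0279] res 0.0007
 tool-frame offset mm [-1.2 -0.3  0. ]
t 4.75 p [ 0.4339 -0.1015  0.211 ] yawY -18.5 tilt 0.03 F [ 0.2 -1.  -2.1] w 0.682 q [ 0.59  0.18 -0.52  2.02  0.11  0.96 -0.31]
```

```bash
python3 - <<'E'
from h import *
plan(.552,-.481,.20,17.5)
E
```

```text
shift [-322.4  232.4   11. ] turn [ -0.   0. -36.] q7 -0.31
  shift [-322.4  232.4   11. ] turn [  0.   0. 144.] q7 -0.31
```

>>> servo_tool(
  targets=[
    [150, -40, 29, 0, 0, 0, -4],
    [150, -90, 65, 0, 0, 0, -10],
    [150, -140, 100, 0, 0, 0, -16],
    [150, -190, 136, 5, 0, 0, -22],
    [150, -240, 172, 8, 0, 0, -28],
    [150, -285, 205, 11, 0, 0, -33],
    [150, -310, 224, 11, 0, 0, -36],
    [150, -322, 232, 11, 0, 0, -36],
    [150, -322, 232, 11, 0, 0, -36],
    [150, -322, 232, 11, 0, 0, -36],
  ],
)

```text
time_s: 6.0
position: [0.5526, -0.4785, 0.2002]
ee_rot: [-1.855, -2.534, -0.001]
wrist_force: [-0.2, 0.8, -0.5]
gripper_width: 0.685
```

```bash
python3 - <<'E'
from h import *
f=grab("wrist");save(f,"w3");st()
held(f)
c,y=tent(f,(.529,-.414),0)
plan(*c,.09,y)
E
```

```text
t 6.05 p [ 0.5526 -0.4786  0.2006] yawY 17.6 tilt 0.03 F [ 0.   0.5 -1.2] w 0.681 q [ 0.91  0.67 -0.44  1.32  0.29  1.21  0.75]
tent n 15215 centre [ 0.5531 -0.4801] yaw 17.5 ridge z 0.2183 len 0.0545 width [-0.0241  0.0269] res 0.0006
 tool-frame offset mm [-1.6 -0.  -0. ]
tent n 3217 centre [ 0.5332 -0.4197] yaw 16.0 ridge z 0.0408 len 0.0394 width [-0.027   0.0273] res 0.0006
  shift [ 62.   -0.8 110.6] turn [ 0.  -0.   1.6] q7 0.75
  shift [ 62.   -0.8 110.6] turn [   0.     0.  -178.4] q7 0.75
```

View pics/w3.png

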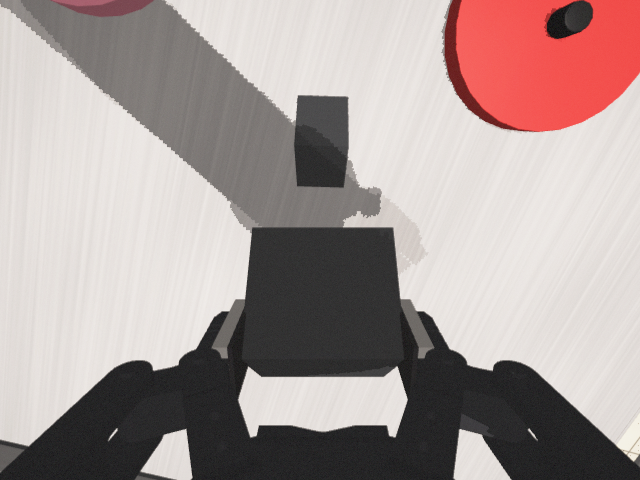

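The short tent at (322,142) stands upright and nearly aligned. I move over it and lower.

>>> servo_tool(
  targets=[
    [150, 45, -1, 0, 0, 0, 1.5],
    [150, 63.5, -1, 10, 0, 0, 1.5],
    [150, 63.5, -1, 50, 0, 0, 1.5],
    [150, 63.5, -1, 90, 0, 0, 1.5],
    [150, 63.5, -1, 120, 0, 0, 1.5],
    [150, 63.5, -1, 138, 0, 0, 1.5],
    [150, 63.5, -1, 150, 0, 0, 1.5],
    [150, 63.5, -1, 160, 0, 0, 1.5],
    [150, 63.5, -1, 167, 0, 0, 1.5],
    [150, 63.5, -1, 167, 0, 0, 1.5],
  ],
)

```text
time_s: 7.3
position: [0.5321, -0.4202, 0.0332]
ee_rot: [-1.891, -2.509, 0.0]
wrist_force: [1.1, -0.1, -1.5]
gripper_width: 0.681
```

>>> servo_tool(
  targets=[
    [150, 0, 0, 3, 0, 0, 0],
    [150, 0, 0, 5, 0, 0, 0],
    [150, 0, 0, 7, 0, 0, 0],
    [150, 0, 0, 7, 0, 0, 0],
  ],
)

```text
time_s: 7.8
position: [0.5327, -0.4198, 0.028]
ee_rot: [1.89, 2.509, 0.0]
wrist_force: [-3.7, 4.2, 11.0]
gripper_width: 0.681
```

```bash
python3 - <<'E'
from h import *
st();f=grab("wrist");held(f)
E
```

```text
t 7.8 p [ 0.5327 -0.4198  0.028 ] yawY 16.0 tilt 0.03 F [-3.7  4.2 11. ] w 0.681 q [ 0.86  0.77 -0.4   1.6   0.37  0.85  0.59]
tent n 15506 centre [ 0.5331 -0.4213] yaw 15.9 ridge z 0.0463 len 0.0544 width [-0.0244  0.0275] res 0.0006
 tool-frame offset mm [-1.5 -0.   0. ]
```

>>> servo_tool(
  targets=[
    [110, 0, 0, 0, 0, 0, 0],
    [80, 0, 0, 0, 0, 0, 0],
    [0, 0, 0, 0, 0, 0, 0],
    [0, 0, 0, 0, 0, 0, 0],
    [0, 0, 0, -15, 0, 0, 0],
    [0, 0, 0, -50, 0, 0, 0],
    [0, 0, 0, -100, 0, 0, 0],
    [0, 0, 0, -150, 0, 0, 0],
    [0, -40, 0, -170, 0, 0, 0],
    [0, -40, 0, -170, 0, 0, 0],
  ],
)

```text
time_s: 9.1
position: [0.5435, -0.4626, 0.1996]
ee_rot: [1.892, 2.501, -0.002]
wrist_force: [-0.7, 0.3, -0.9]
gripper_width: 1.001
```

```bash
python3 - <<'E'
from h import *
st();f=grab("wrist");save(f,"w4",(160,60,480,300),2);tent(f,(.5327,-.42),0)
plan(.434,-.103,.26,-30)
E
```

```text
t 9.1 p [ 0.5435 -0.4626  0.1996] yawY 15.8 tilt 0.34 F [-0.7  0.3 -0.9] w 1.001 q [ 0.91  0.64 -0.45  1.38  0.28  1.18  0.71]
tent n 5180 centre [ 0.5331 -0.4199] yaw 16.0 ridge z 0.045 len 0.0573 width [-0.0306  0.0314] res 0.0006
  shift [373.3  -7.2 -63. ] turn [ 0.1  0.1 45.9] q7 0.71
  shift [373.3  -7.2 -63. ] turn [-1.000e-01  1.000e-01 -1.341e+02] q7 0.71
```

View pics/w4.png

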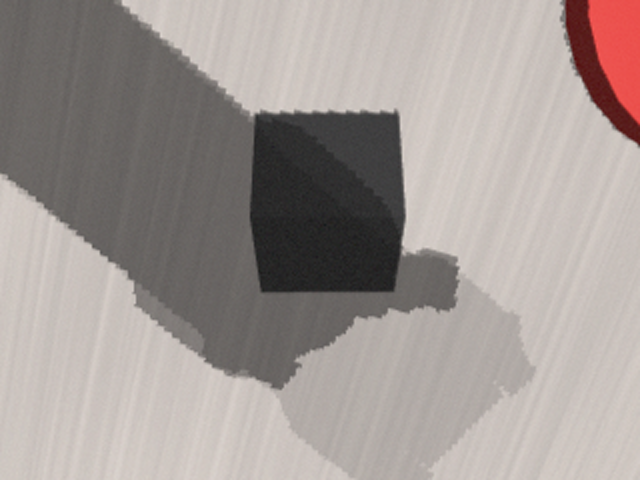

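The tent is nested: ridge at 45 mm as expected and centred to within 1 mm. Now the small lid.

>>> servo_tool(
  targets=[
    [0, 373, -7, -63, 0, 0, 31],
    [0, 373, -7, -63, 0, 0, 31],
    [0, 373, -7, -63, 0, 0, 31],
    [0, 373, -7, -63, 0, 0, 31],
    [0, 373, -7, -63, 0, 0, 31],
    [0, 373, -7, -63, 0, 0, 31],
    [0, 373, -7, -63, 0, 0, 31],
    [0, 373, -7, -63, 0, 0, 31],
    [0, 373, -7, -63, 0, 0, 31],
  ],
)

```text
time_s: 10.28
position: [0.4335, -0.1031, 0.2588]
ee_rot: [-2.493, -1.91, 0.001]
wrist_force: [1.0, -0.2, -0.5]
gripper_width: 1.002
```

```bash
cat >> h.py <<'E'
def knob(f,c,zl,rad=.05):
    "zl: lid origin height"
    P=f["P"];px=f["pixels"].astype(int)
    m=(np.hypot(P[...,0]-c[0],P[...,1]-c[1])<rad)&(abs(P[...,2]-zl-.050)<.006)
    Q=P[m]
    (x,y),r=cv2.minEnclosingCircle(Q[:,:2].astype(np.float32)*1000)
    q=(np.percentile(Q[:,:2],1,axis=0)+np.percentile(Q[:,:2],99,axis=0))/2
    print("knob n",len(Q),"mec",round(x/1000,4),round(y/1000,4),"r mm",round(r,1),"mid",q.round(4),"z",np.median(Q[:,2]).round(4))
    return q
def ring(f,c,z,r,w=.02):
    from scipy.optimize import least_squares
    P=f["P"];d=np.hypot(P[...,0]-c[0],P[...,1]-c[1])
    Q=P[(d<r+w)&(abs(P[...,2]-z)<.004)][:,:2]
    g=least_squares(lambda c:np.hypot(*(Q-c[:2]).T)-c[2],[*c,r],loss="soft_l1",f_scale=.002)
    print("ring n",len(Q),g.x.round(4),"res",np.abs(g.fun).mean().round(4)); return g.x[:2]
E
python3 - <<'E'
from h import *
st();f=grab("wrist");save(f,"w5")
c=knob(f,(.434,-.103),.062)
plan(*c,.098,-15)
E
```

```text
t 10.275 p [ 0.4335 -0.1031  0.2588] yawY -15.1 tilt 0.05 F [ 1.  -0.2 -0.5] w 1.002 q [ 0.61  0.13 -0.52  1.96  0.07  1.07 -0.21]
knob n 492 mec 0.4356 -0.1024 r mm 9.9 mid [ 0.4358 -0.102 ] z 0.1124
  shift [  1.6   2.  160.8] turn [-0.1 -0.  -0.1] q7 -0.21
  shift [  1.6   2.  160.8] turn [-0.000e+00  1.000e-01  1.799e+02] q7 -0.21
```

View pics/w5.png

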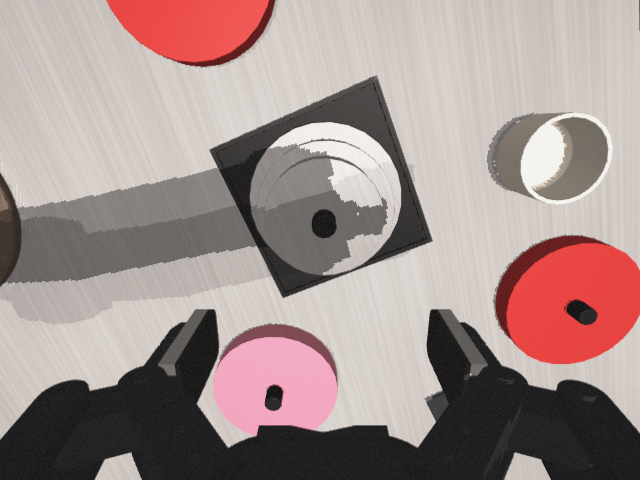

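The small lid's knob is bare at (323,223), 112 mm high as expected. I grip it.

>>> servo_tool(
  targets=[
    [0, 1.5, 2, 50, 0, 0, 0],
    [0, 1.5, 2, 95, 0, 0, 0],
    [0, 1.5, 2, 125, 0, 0, 0],
    [0, 1.5, 2, 145, 0, 0, 0],
    [100, 1.5, 2, 153, 0, 0, 0],
    [180, 1.5, 2, 153, 0, 0, 0],
    [255, 1.5, 2, 153, 0, 0, 0],
    [255, 1.5, 2, 153, 0, 0, 0],
    [255, 1.5, 2, 153, 0, 0, 0],
    [255, 1.5, 2, 153, 0, 0, 0],
  ],
)

```text
time_s: 11.58
position: [0.4365, -0.1013, 0.1073]
ee_rot: [2.491, 1.911, 0.001]
wrist_force: [-1.4, -0.1, 6.4]
gripper_width: 0.21
```

>>> servo_tool(
  targets=[
    [255, 0, 0, 0, 0, 0, 0],
    [255, 0, 0, 0, 0, 0, 0],
    [255, 0, 0, -8, 0, 0, 0],
    [255, 0, 0, -25, 0, 0, 0],
    [255, 0, 0, -60, 0, 0, 0],
    [255, 0, 0, -100, 0, 0, 0],
    [255, 0, 0, -100, 0, 0, 0],
  ],
)

```text
time_s: 12.45
position: [0.4377, -0.1013, 0.2094]
ee_rot: [2.489, 1.909, 0.005]
wrist_force: [-0.6, -0.2, -3.4]
gripper_width: 0.207
```

```bash
python3 - <<'E'
from h import *
st();f=grab("wrist");save(f,"w6")
plan(.650-.08,-.114-.02,.2,-11)
E
```

```text
t 12.45 p [ 0.4377 -0.1013  0.2094] yawY -15.0 tilt 0.35 F [-0.6 -0.2 -3.4] w 0.207 q [ 0.59  0.19 -0.53  2.02  0.12  0.95 -0.26]
  shift [  3.  137.3   8.1] turn [ 0.2  0.  -4. ] q7 -0.26
  shift [  3.  137.3   8.1] turn [ 1.00e-01 -3.00e-01  1.76e+02] q7 -0.26
```

View pics/w6.png

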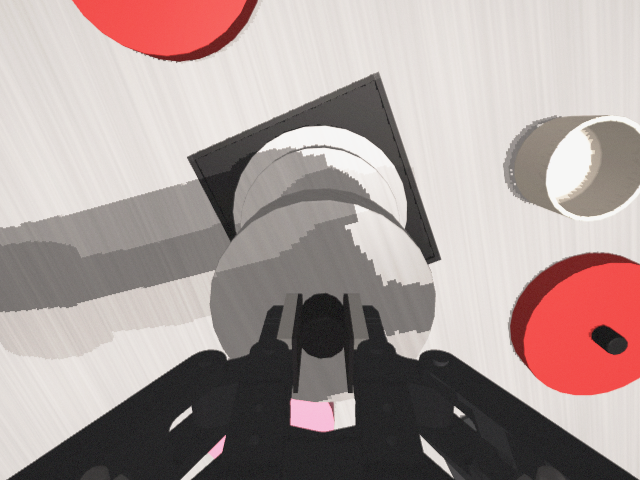

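The lid hangs level in the jaws by its knob at (323,325). Next I take a close look at the small pot from a stand-off.

```bash
python3 - <<'E'
from h import *
plan(.629,-.215,.2,-11)
E
```

```text
shift [-60.  215.2   8.4] turn [ 0.2  0.  -4. ] q7 -0.26
  shift [-60.  215.2   8.4] turn [ 1.00e-01 -3.00e-01  1.76e+02] q7 -0.26
```

>>> servo_tool(
  targets=[
    [255, -8, 30, 0, 0, 0, -1],
    [255, -22, 80, 0, 0, 0, -2],
    [255, -36, 130, 3, 0, 0, -4],
    [255, -50, 180, 6, 0, 0, -4],
    [255, -57, 205, 8, 0, 0, -4],
    [255, -60, 215, 8, 0, 0, -4],
    [255, -60, 215, 8, 0, 0, -4],
    [255, -60, 215, 8, 0, 0, -4],
  ],
)

```text
time_s: 13.5
position: [0.6273, -0.2138, 0.1983]
ee_rot: [-2.423, -1.999, 0.001]
wrist_force: [0.4, -0.5, -2.4]
gripper_width: 0.208
```

```bash
cat >> h.py <<'E'
def heldlid(f,r):
    "centre and tilt of held lid from its top plate (28 mm below knob root...)"
    s=env.sense();p=np.array(s["position"]);M=rot(s["ee_rot"]);P=f["P"];L=(P-p)@M
    m=(abs(L[...,2]-.0155)<.012)&(np.hypot(L[...,0],L[...,1])<r+.01)&(L[...,0]>.015)&(f["pixels"].min(-1)>60)
    Q=L[m];A=np.c_[Q[:,:2],np.ones(len(Q))]
    w,*_=np.linalg.lstsq(A,Q[:,2],rcond=None)
    h=cv2.convexHull(Q[:,:2].astype(np.float32))[:,0];h=h[h[:,0]>.02]
    from scipy.optimize import least_squares
    g=least_squares(lambda c:np.hypot(*(h-c).T)-r,[0,0],loss="soft_l1",f_scale=.001)
    print("held lid: plate z",w[2].round(4),"slope",w[:2].round(4),"centre tool mm",(g.x*1000).round(1),"res",np.abs(g.fun).mean().round(4),len(Q))
E
python3 - <<'E'
from h import *
st();f=grab("wrist");save(f,"w7")
heldlid(f,.051)
c=ring(f,(.650,-.114),.06,.038)
plan(*c,.12,-11)
E
```

```text
t 13.5 p [ 0.6273 -0.2138  0.1983] yawY -10.9 tilt 0.05 F [ 0.4 -0.5 -2.4] w 0.208 q [ 0.56  0.56 -0.45  1.53  0.26  1.12 -0.14]
held lid: plate z 0.016 slope [0.0434 0.002 ] centre tool mm [-1.5  0.7] res 0.0002 13347
ring n 2456 [ 0.6537 -0.1134  0.0375] res 0.001
  shift [103.6   6.8  78.5] turn [-0.   0.   0.1] q7 -0.14
  shift [103.6   6.8  78.5] turn [  -0.    -0.  -179.9] q7 -0.14
```

View pics/w7.png

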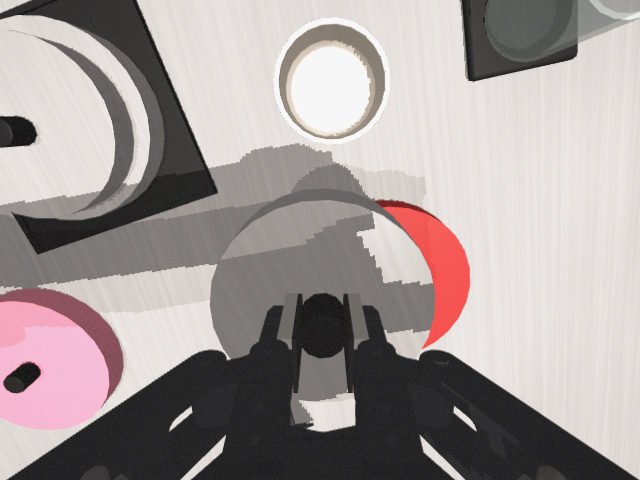

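The pot rim at (332,80) fits a circle of 37.5 mm mean radius (expected 38). I move over it and lower.

>>> servo_tool(
  targets=[
    [255, 40, 3, 0, 0, 0, 0],
    [255, 85, 5, 10, 0, 0, 0],
    [255, 105, 6, 35, 0, 0, 0],
    [255, 105, 6, 60, 0, 0, 0],
    [255, 105, 6, 78, 0, 0, 0],
    [255, 105, 6, 90, 0, 0, 0],
    [255, 105, 6, 98, 0, 0, 0],
    [255, 105, 6, 105, 0, 0, 0],
    [255, 105, 6, 111, 0, 0, 0],
    [255, 105, 6, 115, 0, 0, 0],
  ],
)

```text
time_s: 14.8
position: [0.6541, -0.1128, 0.0831]
ee_rot: [2.424, 1.998, 0.0]
wrist_force: [-0.3, -0.2, -2.0]
gripper_width: 0.205
```

>>> servo_tool(
  targets=[
    [255, 0, 0, 2, 0, 0, 0],
    [255, 0, 0, 3, 0, 0, 0],
    [255, 0, 0, 3, 0, 0, 0],
  ],
)

```text
time_s: 15.18
position: [0.654, -0.1128, 0.0816]
ee_rot: [2.424, 1.998, -0.0]
wrist_force: [-4.5, -0.4, 7.2]
gripper_width: 0.205
```

```bash
python3 - <<'E'
from h import *
st();f=grab("wrist");heldlid(f,.051)
E
```

```text
t 15.175 p [ 0.654  -0.1128  0.0816] yawY -11.0 tilt 0.03 F [-4.5 -0.4  7.2] w 0.205 q [ 0.38  0.68 -0.42  1.62  0.33  0.92 -0.36]
held lid: plate z 0.0157 slope [0.044  0.0007] centre tool mm [-1.5  0.8] res 0.0001 13296
```

Contact is at the seated height. I release, lift and back off to check.

>>> servo_tool(
  targets=[
    [200, 0, 0, 0, 0, 0, 0],
    [170, 0, 0, 0, 0, 0, 0],
    [100, 0, 0, 0, 0, 0, 0],
    [0, 0, 0, -3, 0, 0, 0],
    [0, 0, 0, -20, 0, 0, 0],
    [0, 0, 0, -60, 0, 0, 0],
    [0, 0, 0, -120, 0, 0, 0],
    [0, -50, 0, -170, 0, 0, 0],
    [0, -50, 0, -170, 0, 0, 0],
  ],
)

```text
time_s: 16.35
position: [0.6456, -0.1662, 0.2557]
ee_rot: [2.423, 1.988, 0.004]
wrist_force: [0.1, -0.2, -0.7]
gripper_width: 0.997
```

```bash
cat >> h.py <<'E'
def seated(f,c,pot,r):
    P=f["P"];m=(np.hypot(P[...,0]-c[0],P[...,1]-c[1])<r+.01)&(abs(P[...,2]-.064)<.012)&(f["pixels"].min(-1)>50)
    Q=P[m];A=np.c_[Q[:,:2]-c,np.ones(len(Q))];w,*_=np.linalg.lstsq(A,Q[:,2],rcond=None)
    print("plate z",w[2].round(4),"(exp .064) slope",w[:2].round(4),len(Q)); k=knob(f,c,.036); print(" off pot mm",((k-pot)*1000).round(1))
E
python3 - <<'E'
from h import *
st();f=grab("wrist");seated(f,np.array([.6537,-.1134]),np.array([.6537,-.1134]),.051)
plan(.4365,-.102,.25,-15)
E
```

```text
t 16.35 p [ 0.6456 -0.1662  0.2557] yawY -11.3 tilt 0.46 F [ 0.1 -0.2 -0.7] w 0.997 q [ 0.49  0.51 -0.47  1.46  0.24  1.22 -0.2 ]
plate z 0.0648 (exp .064) slope [ 0.0005 -0.0002] 10726
knob n 484 mec 0.6546 -0.1142 r mm 9.9 mid [ 0.6548 -0.1142] z 0.0867
 off pot mm [ 1.1 -0.8]
  shift [  21.3 -216.9    3. ] turn [0.3 0.1 3.8] q7 -0.2
  shift [  21.3 -216.9    3. ] turn [-1.000e-01  5.000e-01 -1.762e+02] q7 -0.2
```

The small lid is seated: level, 1.4 mm off centre. Next the medium lid.

>>> servo_tool(
  targets=[
    [0, 21, -217, 3, 0, 0, 4],
    [0, 21, -217, 3, 0, 0, 4],
    [0, 21, -217, 3, 0, 0, 4],
    [0, 21, -217, 3, 0, 0, 4],
    [0, 21, -217, 3, 0, 0, 4],
    [0, 21, -217, 3, 0, 0, 4],
    [0, 21, -217, 3, 0, 0, 4],
  ],
)

```text
time_s: 17.27
position: [0.4364, -0.0997, 0.247]
ee_rot: [-2.491, -1.913, -0.001]
wrist_force: [0.4, -0.0, 0.4]
gripper_width: 1.001
```

```bash
python3 - <<'E'
from h import *
st();f=grab("wrist")
c=knob(f,(.4365,-.102),.034)
plan(*c,.078,-15)
E
```

```text
t 17.275 p [ 0.4364 -0.0997  0.247 ] yawY -15.0 tilt 0.05 F [ 0.4 -0.   0.4] w 1.001 q [ 0.6   0.14 -0.53  1.97  0.08  1.04 -0.23]
knob n 442 mec 0.4373 -0.1022 r mm 10.0 mid [ 0.4374 -0.1018] z 0.0844
  shift [ -1.9   1.8 169. ] turn [-0. -0.  0.] q7 -0.23
  shift [ -1.9   1.8 169. ] turn [ 1.0e-01 -0.0e+00 -1.8e+02] q7 -0.23
```

>>> servo_tool(
  targets=[
    [0, -3, 2, 50, 0, 0, 0],
    [0, -3, 2, 100, 0, 0, 0],
    [0, -3, 2, 135, 0, 0, 0],
    [0, -3, 2, 158, 0, 0, 0],
    [100, -3, 2, 169, 0, 0, 0],
    [180, -3, 2, 169, 0, 0, 0],
    [255, -3, 2, 169, 0, 0, 0],
    [255, -3, 2, 169, 0, 0, 0],
    [255, -3, 2, 169, 0, 0, 0],
    [255, -3, 2, 169, 0, 0, 0],
  ],
)

```text
time_s: 18.58
position: [0.4374, -0.1034, 0.0794]
ee_rot: [2.491, 1.911, 0.002]
wrist_force: [-1.0, -0.0, 5.7]
gripper_width: 0.205
```

>>> servo_tool(
  targets=[
    [255, 0, 0, 0, 0, 0, 0],
    [255, 0, 0, 0, 0, 0, 0],
    [255, 0, 0, -8, 0, 0, 0],
    [255, 0, 0, -25, 0, 0, 0],
    [255, 0, 0, -60, 0, 0, 0],
    [255, 0, 0, -110, 0, 0, 0],
    [255, 0, 0, -130, 0, 0, 0],
    [255, 0, 0, -130, 0, 0, 0],
  ],
)

```text
time_s: 19.58
position: [0.4374, -0.1035, 0.21]
ee_rot: [2.49, 1.91, 0.003]
wrist_force: [-0.0, 0.2, -2.1]
gripper_width: 0.206
```

```bash
python3 - <<'E'
from h import *
st();f=grab("wrist");heldlid(f,.063)
yaw=20
t=np.radians(yaw);X=np.array([-np.sin(t),np.cos(t)])
c=np.array([.524,.414])-.12*X;print(c);plan(*c,.2,yaw)
E
```

```text
t 19.575 p [ 0.4374 -0.1035  0.21  ] yawY -15.0 tilt 0.22 F [-0.   0.2 -2.1] w 0.206 q [ 0.61  0.19 -0.54  2.02  0.12  0.96 -0.26]
held lid: plate z 0.015 slope [ 0.014  -0.0011] centre tool mm [1.  1.7] res 0.0001 24679
[0.56504242 0.30123689]
  shift [424.2  19.2   8.4] turn [  0.1   0.  -35. ] q7 -0.26
  shift [424.2  19.2   8.4] turn [ 1.00e-01 -1.00e-01  1.45e+02] q7 -0.26
```

>>> servo_tool(
  targets=[
    [255, 20, 1, 0, 0, 0, -2],
    [255, 65, 3, 0, 0, 0, -6],
    [255, 115, 5, 0, 0, 0, -10],
    [255, 165, 7, 0, 0, 0, -14],
    [255, 215, 10, 2, 0, 0, -18],
    [255, 265, 12, 4, 0, 0, -22],
    [255, 315, 14, 6, 0, 0, -26],
    [255, 365, 17, 8, 0, 0, -30],
    [255, 405, 18, 8, 0, 0, -34],
    [255, 424, 19, 8, 0, 0, -35],
  ],
)

```text
time_s: 20.88
position: [0.5631, 0.3052, 0.1984]
ee_rot: [-1.793, -2.575, 0.002]
wrist_force: [-0.6, -1.0, -1.8]
gripper_width: 0.21
```

>>> servo_tool(
  targets=[
    [255, 0, 0, 0, 0, 0, 0],
    [255, 0, 0, 0, 0, 0, 0],
  ],
)

```text
time_s: 21.12
position: [0.5645, 0.3001, 0.1996]
ee_rot: [1.804, 2.572, -0.003]
wrist_force: [0.5, -0.6, -2.3]
gripper_width: 0.204
```

```bash
python3 - <<'E'
from h import *
st();f=grab("wrist");heldlid(f,.063);save(f,"w8")
c=ring(f,(.524,.414),.06,.050)
plan(*c,.080,20)
E
```

```text
t 21.125 p [0.5645 0.3001 0.1996] yawY 19.9 tilt 0.1 F [ 0.5 -0.6 -2.3] w 0.204 q [-0.08  0.58 -0.71  1.57  0.4   1.14 -0.54]
held lid: plate z 0.0169 slope [0.0105 0.0023] centre tool mm [0.8 0.3] res 0.0002 24440
ring n 2323 [0.5264 0.4163 0.0493] res 0.0011
  shift [122.8   3.7 119.8] turn [-0.   0.1 -0.1] q7 -0.54
  shift [122.8   3.7 119.8] turn [1.000e-01 1.000e-01 1.799e+02] q7 -0.54
```

View pics/w8.png

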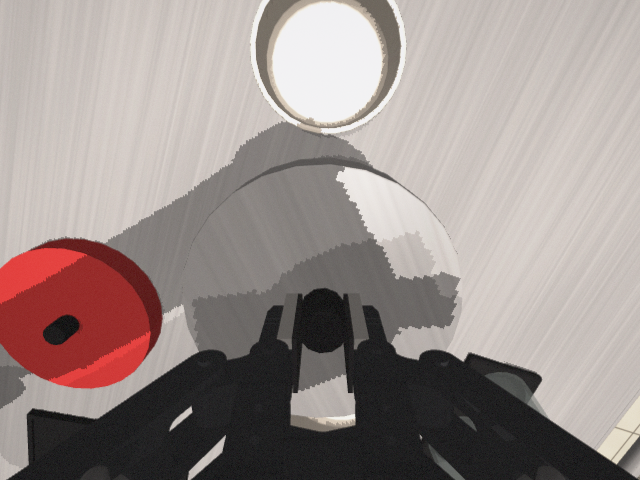

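The medium pot's rim is at (328,62), barely cropped, and the fit agrees with the top camera to 3 mm. I lower.

>>> servo_tool(
  targets=[
    [255, 40, 1, 0, 0, 0, 0],
    [255, 90, 3, 5, 0, 0, 0],
    [255, 122, 3.5, 30, 0, 0, 0],
    [255, 122, 3.5, 60, 0, 0, 0],
    [255, 122, 3.5, 78, 0, 0, 0],
    [255, 122, 3.5, 90, 0, 0, 0],
    [255, 122, 3.5, 98, 0, 0, 0],
    [255, 122, 3.5, 106, 0, 0, 0],
    [255, 122, 3.5, 112, 0, 0, 0],
    [255, 122, 3.5, 116, 0, 0, 0],
  ],
)

```text
time_s: 22.42
position: [0.5264, 0.4173, 0.0842]
ee_rot: [1.802, 2.573, 0.0]
wrist_force: [0.1, -0.3, -2.0]
gripper_width: 0.21
```

>>> servo_tool(
  targets=[
    [255, 0, 0, 2, 0, 0, 0],
    [255, 0, 0, 3, 0, 0, 0],
    [255, 0, 0, 3, 0, 0, 0],
  ],
)

```text
time_s: 22.8
position: [0.5263, 0.4173, 0.0818]
ee_rot: [1.802, 2.573, 0.001]
wrist_force: [-0.4, -1.3, 2.4]
gripper_width: 0.203
```

```bash
python3 - <<'E'
from h import *
st();f=grab("wrist");heldlid(f,.063)
E
```

```text
t 22.8 p [0.5263 0.4173 0.0818] yawY 20.0 tilt 0.02 F [-0.4 -1.3  2.4] w 0.203 q [-0.32  0.75 -0.65  1.58  0.52  0.99 -0.78]
held lid: plate z 0.0165 slope [0.0115 0.0006] centre tool mm [0.4 0.4] res 0.0001 24218
```

>>> servo_tool(
  targets=[
    [200, 0, 0, 1, 0, 0, 0],
    [170, 0, 0, 1, 0, 0, 0],
    [100, 0, 0, 0, 0, 0, 0],
    [0, 0, 0, -3, 0, 0, 0],
    [0, 0, 0, -20, 0, 0, 0],
    [0, 0, 0, -60, 0, 0, 0],
    [0, 0, 0, -120, 0, 0, 0],
    [0, -50, 0, -170, 0, 0, 0],
    [0, -50, 0, -170, 0, 0, 0],
  ],
)

```text
time_s: 23.98
position: [0.5464, 0.3684, 0.2564]
ee_rot: [1.805, 2.566, 0.009]
wrist_force: [0.0, 0.4, -0.6]
gripper_width: 0.999
```

```bash
python3 - <<'E'
from h import *
st();f=grab("wrist");seated(f,np.array([.5264,.4163]),np.array([.5264,.4163]),.063)
plan(.4375,-.102,.23,-15)
E
```

```text
t 23.975 p [0.5464 0.3684 0.2564] yawY 19.8 tilt 0.42 F [ 0.   0.4 -0.6] w 0.999 q [-0.19  0.56 -0.73  1.46  0.39  1.26 -0.62]
plate z 0.0649 (exp .064) slope [ 0.0001 -0.0006] 16669
knob n 478 mec 0.5267 0.4182 r mm 9.9 mid [0.5267 0.4183] z 0.0867
 off pot mm [0.3 2. ]
  shift [-406.2 -261.2   23.7] turn [ 0.3 -0.1 34.8] q7 -0.62
  shift [-406.2 -261.2   23.7] turn [ 1.000e-01  4.000e-01 -1.452e+02] q7 -0.62
```

The medium lid is seated and level. Back to the pile for the large lid.

>>> servo_tool(
  targets=[
    [0, -406, -261, 15, 0, 0, 35],
    [0, -406, -261, 15, 0, 0, 35],
    [0, -406, -261, 15, 0, 0, 35],
    [0, -406, -261, 15, 0, 0, 35],
    [0, -406, -261, 15, 0, 0, 35],
    [0, -406, -261, 15, 0, 0, 35],
    [0, -406, -261, 15, 0, 0, 35],
    [0, -406, -261, 15, 0, 0, 35],
    [0, -406, -261, 20, 0, 0, 35],
    [0, -406, -261, 20, 0, 0, 35],
  ],
)

```text
time_s: 25.28
position: [0.4368, -0.0992, 0.2306]
ee_rot: [-2.49, -1.913, 0.0]
wrist_force: [-0.0, 0.5, 0.3]
gripper_width: 0.996
```

```bash
python3 - <<'E'
from h import *
st();f=grab("wrist")
c=knob(f,(.4365,-.102),.006)
plan(*c,.050,-15)
E
```

```text
t 25.275 p [ 0.4368 -0.0992  0.2306] yawY -14.9 tilt 0.1 F [-0.   0.5  0.3] w 0.996 q [ 0.57  0.16 -0.51  2.    0.09  1.01 -0.24]
knob n 412 mec 0.4383 -0.0991 r mm 9.9 mid [ 0.4383 -0.0988] z 0.0563
  shift [  0.2   1.4 180.9] turn [-0.1 -0.   0.1] q7 -0.24
  shift [  0.2   1.4 180.9] turn [ 1.000e-01 -1.000e-01 -1.799e+02] q7 -0.24
```

>>> servo_tool(
  targets=[
    [0, -0.5, 1.5, 50, 0, 0, 0],
    [0, -0.5, 1.5, 105, 0, 0, 0],
    [0, -0.5, 1.5, 145, 0, 0, 0],
    [0, -0.5, 1.5, 169, 0, 0, 0],
    [100, -0.5, 1.5, 180, 0, 0, 0],
    [180, -0.5, 1.5, 180, 0, 0, 0],
    [255, -0.5, 1.5, 180, 0, 0, 0],
    [255, -0.5, 1.5, 180, 0, 0, 0],
    [255, -0.5, 1.5, 180, 0, 0, 0],
    [255, -0.5, 1.5, 180, 0, 0, 0],
  ],
)

```text
time_s: 26.58
position: [0.4389, -0.1015, 0.0525]
ee_rot: [2.491, 1.911, 0.002]
wrist_force: [-0.9, 1.9, 6.8]
gripper_width: 0.209
```

>>> servo_tool(
  targets=[
    [255, 0, 0, 0, 0, 0, 0],
    [255, 0, 0, 0, 0, 0, 0],
    [255, 0, 0, -8, 0, 0, 0],
    [255, 0, 0, -25, 0, 0, 0],
    [255, 0, 0, -60, 0, 0, 0],
    [255, 0, 0, -110, 0, 0, 0],
    [255, 0, 0, -155, 0, 0, 0],
    [255, 0, 0, -155, 0, 0, 0],
  ],
)

```text
time_s: 27.58
position: [0.4402, -0.1018, 0.21]
ee_rot: [2.488, 1.908, 0.006]
wrist_force: [0.7, -1.2, -3.8]
gripper_width: 0.202
```

```bash
python3 - <<'E'
from h import *
st();f=grab("wrist");heldlid(f,.075)
yaw=5
t=np.radians(yaw);X=np.array([-np.sin(t),np.cos(t)])
c=np.array([.6445,.139])-.13*X;print(c);plan(*c,.22,yaw)
E
```

```text
t 27.575 p [ 0.4402 -0.1018  0.21  ] yawY -15.0 tilt 0.41 F [ 0.7 -1.2 -3.8] w 0.202 q [ 0.58  0.19 -0.52  2.02  0.12  0.95 -0.26]
held lid: plate z 0.0158 slope [ 0.0011 -0.0026] centre tool mm [1.8 2.3] res 0.0002 38084
[0.65583025 0.00949469]
  shift [163.8 180.7 -11.6] turn [  0.2   0.1 -20. ] q7 -0.26
  shift [163.8 180.7 -11.6] turn [ 1.0e-01 -3.0e-01  1.6e+02] q7 -0.26
```

>>> servo_tool(
  targets=[
    [255, 15, 17, 0, 0, 0, -2],
    [255, 47, 52, -3, 0, 0, -6],
    [255, 79, 87, -6, 0, 0, -10],
    [255, 111, 122, -9, 0, 0, -14],
    [255, 143, 157, -12, 0, 0, -18],
    [255, 159, 175, -12, 0, 0, -20],
    [255, 164, 181, -12, 0, 0, -20],
    [255, 164, 181, -12, 0, 0, -20],
    [255, 164, 181, -12, 0, 0, -20],
  ],
)

```text
time_s: 28.75
position: [0.6546, 0.0092, 0.2179]
ee_rot: [-2.123, -2.315, 0.002]
wrist_force: [-0.0, -0.2, -3.4]
gripper_width: 0.211
```

```bash
python3 - <<'E'
from h import *
st();f=grab("wrist");heldlid(f,.075);save(f,"w9")
c=ring(f,(.6445,.139),.06,.062)
plan(*c,.080,5)
P=f["P"];m=(P[...,2]>.08)&(P[...,2]<.12)&(P[...,0]>.70);print("tumbler min x",np.percentile(P[m][:,0],1) if m.any() else None,m.sum())
E
```

```text
t 28.75 p [0.6546 0.0092 0.2179] yawY 4.9 tilt 0.09 F [-0.  -0.2 -3.4] w 0.211 q [ 0.29  0.55 -0.57  1.52  0.31  1.16 -0.25]
held lid: plate z 0.0183 slope [0.0008 0.0009] centre tool mm [1.2 0.5] res 0.0001 37581
ring n 1958 [0.6458 0.1386 0.0612] res 0.0011
  shift [129.9   2.3 138.1] turn [-0.   0.  -0.1] q7 -0.25
  shift [129.9   2.3 138.1] turn [1.000e-01 1.000e-01 1.799e+02] q7 -0.25
tumbler min x 0.7682638723859326 22452
```

View pics/w9.png

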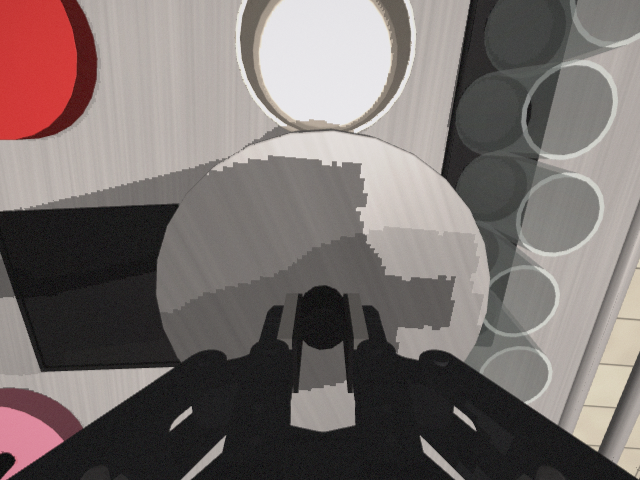

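The large pot is at (325,50) and the tumblers start at x = 0.768, clear of the lid's edge at 0.72. I lower.

>>> servo_tool(
  targets=[
    [255, 40, 1, 0, 0, 0, 0],
    [255, 90, 2, 5, 0, 0, 0],
    [255, 128, 2, 30, 0, 0, 0],
    [255, 129, 2, 65, 0, 0, 0],
    [255, 129, 2, 90, 0, 0, 0],
    [255, 129, 2, 106, 0, 0, 0],
    [255, 129, 2, 115, 0, 0, 0],
    [255, 129, 2, 123, 0, 0, 0],
    [255, 129, 2, 129, 0, 0, 0],
    [255, 129, 2, 133, 0, 0, 0],
  ],
)

```text
time_s: 30.05
position: [0.6466, 0.1388, 0.0854]
ee_rot: [2.122, 2.316, 0.001]
wrist_force: [-0.5, -0.9, -3.1]
gripper_width: 0.209
```

>>> servo_tool(
  targets=[
    [255, 0, 0, 1, 0, 0, 0],
    [255, 0, 0, 3, 0, 0, 0],
    [255, 0, 0, 3, 0, 0, 0],
  ],
)

```text
time_s: 30.42
position: [0.6466, 0.139, 0.0829]
ee_rot: [2.122, 2.316, 0.001]
wrist_force: [-0.5, -1.1, 1.3]
gripper_width: 0.209
```

```bash
python3 - <<'E'
from h import *
st();f=grab("wrist");heldlid(f,.075)
E
```

```text
t 30.425 p [0.6466 0.139  0.0829] yawY 5.0 tilt 0.04 F [-0.5 -1.1  1.3] w 0.209 q [ 0.07  0.7  -0.53  1.62  0.41  0.94 -0.52]
held lid: plate z 0.018 slope [0.0014 0.0009] centre tool mm [1.1 0.7] res 0.0002 37551
```

Contact, with the plate at 65 mm. I release.

>>> servo_tool(
  targets=[
    [200, 0, 0, 1, 0, 0, 0],
    [170, 0, 0, 1, 0, 0, 0],
    [100, 0, 0, 0, 0, 0, 0],
    [0, 0, 0, -3, 0, 0, 0],
    [0, 0, 0, -20, 0, 0, 0],
    [0, 0, 0, -60, 0, 0, 0],
    [0, 0, 0, -120, 0, 0, 0],
    [0, -70, 0, -200, 0, 0, 0],
    [0, -100, -60, -240, 0, 0, 0],
    [0, -100, -120, -240, 0, 0, 0],
  ],
)

```text
time_s: 31.72
position: [0.5653, 0.0384, 0.3143]
ee_rot: [2.123, 2.311, 0.005]
wrist_force: [-0.7, -0.0, 0.5]
gripper_width: 1.001
```

```bash
python3 - <<'E'
from h import *
st();f=grab("wrist");seated(f,np.array([.6458,.1386]),np.array([.6458,.1386]),.075)
g=grab("top");save(g,"end")
for n,c,r in [("s",(.6537,-.1134),.051),("m",(.5264,.4163),.063),("l",(.6458,.1386),.075)]:
    print(n);seated(g,np.array(c),np.array(c),r)
tent(g,(.5327,-.42),0)
E
```

```text
t 31.725 p [0.5653 0.0384 0.3143] yawY 4.9 tilt 0.25 F [-0.7 -0.   0.5] w 1.001 q [ 0.34  0.32 -0.63  1.62  0.2   1.26 -0.25]
plate z 0.0648 (exp .064) slope [ 0.0006 -0.0002] 19139
knob n 394 mec 0.647 0.1404 r mm 10.0 mid [0.6466 0.1404] z 0.0866
 off pot mm [0.8 1.8]
s
plate z 0.0647 (exp .064) slope [ 0.0064 -0.0002] 1276
knob n 53 mec 0.652 -0.115 r mm 10.1 mid [ 0.6521 -0.1155] z 0.0866
 off pot mm [-1.6 -2.1]
m
plate z 0.0642 (exp .064) slope [0.001  0.0025] 2054
knob n 53 mec 0.5245 0.4165 r mm 10.3 mid [0.524  0.4166] z 0.0855
 off pot mm [-2.4  0.3]
l
plate z 0.0643 (exp .064) slope [0.0001 0.0026] 998Traceback (most recent call last):
  File "<stdin>", line 5, in <module>
  File "h.py", line 93, in seated
    print("plate z",w[2].round(4),"(exp .064) slope",w[:2].round(4),len(Q)); k=knob(f,c,.036); print(" off pot mm",((k-pot)*1000).round(1))
                                                                               ~~~~^^^^^^^^^^
  File "h.py", line 71, in knob
    q=(np.percentile(Q[:,:2],1,axis=0)+np.percentile(Q[:,:2],99,axis=0))/2
       ~~~~~~~~~~~~~^^^^^^^^^^^^^^^^^^
    return _quantile_unchecked(
        a, q, axis, out, overwrite_input, method, keepdims, weights)
    return _ureduce(a,
                    func=_quantile_ureduce_func,
    ...<5 lines>...
                    overwrite_input=overwrite_input,
                    method=method)
    r = func(a, **kwargs)
    result = _quantile(arr,
                       quantiles=q,
    ...<2 lines>...
                       out=out,
                       weights=wgt)
    slices_having_nans = np.isnan(arr[-1, ...])
                                  ~~~^^^^^^^^^
IndexError: index -1 is out of bounds for axis 0 with size 0
```

View pics/end.png

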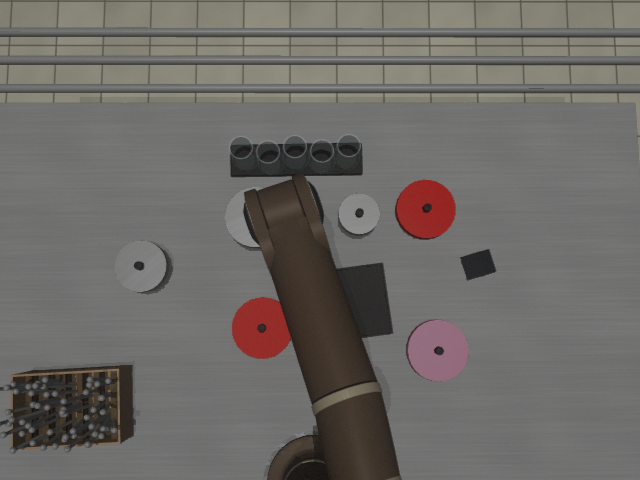

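The end view shows the lids on the small (360,213) and medium (141,266) pots and the nested tent at (478,264). The tumbler tray is where it was. The large lid at (253,218) is half hidden by the arm here, but the wrist camera measured it level and centred. I hand in.

```bash
python3 - <<'E'
from h import *
print(env.job_done())
E
```

```text
the job is handed in; nothing more can be done
None
```

The sauce corner is set up and handed in after about 32 s of robot time; no verdict was reported. I took the pile apart from the top, nested the long tent on the short one, and lowered each lid onto its own pot.

| Item | Last check | Result |
|---|---|---|
| Long tent | Wrist camera, after release | Ridge at 45 mm (44 expected), within 1 mm of the short tent's centre, ridges parallel |
| Small lid | Wrist camera | Plate at 64.8 mm (64 expected), level, 1.4 mm off centre |
| Medium lid | Wrist camera | Plate at 64.9 mm, level, 2.0 mm off centre |
| Large lid | Wrist camera | Plate at 64.8 mm, level, 2.0 mm off centre |

- **Top camera:** At the end it agreed to about 3 mm on the small and medium lids. It could not see the large lid's knob because the arm was in the way, and my script stopped there with an error. The script's final re-measure of the tent therefore did not run; in the picture the tent stood where I had left it.
- **Other objects:** In the final picture the tumbler tray and the red and pink look-alike lids appear unmoved.

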